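# Carry a loose welded tank on an open-ended tray to its stand

## Robot

A 7-joint arm with a two-finger parallel gripper is mounted at the origin on the work surface. World frame = base frame: x ahead of the robot, y to its left, z up, the work surface at z = 0. Lengths are in mm, angles in degrees, forces in N, time in s.
With the tool pointing down it reaches from about 350 to 900 mm from the base axis. Payload 19.9 kg.
Tool frame: the origin (TCP) lies at the very end of the fingers, on their centre line; the grasp point (between the pads) lies bot.grip_point_offset behind it (bot.grip_point_offset is the distance from the TCP to the grasp point, in mm); z points along the fingers, y is the line along which they close (so a half turn about z gives the same grasp; the last joint's range is limited). The gripper opens to 85 mm and grips with 20 to 120 N. Pads are 22 mm wide; open, the fingers measure 114 mm over their backs; the gripper's body (76 mm by 85 mm) begins 54 mm behind the grasp point. The pads swing forward as they close: fully open they stand 13 mm farther back than shut.
Start: joints at [65.632, 23.915, -0.59, 92.452, 0.269, 63.638, -3.037], TCP at [234.023, -579.512, 231.26] pointing down, gripper open.
Joint ranges: [-161.28, 161.28], [-22.2, 115.67], [-73.04, 71.86], [3.21, 147.25], [-68.34, 248.33], [10.77, 114.83], [-161.83, 161.83]. Speed limits (degrees/s): [108.29, 108.29, 136.94, 136.94, 172.46, 172.46, 172.46].

## Interface

Orientations are given as a 3x3 rotation matrix whose columns are the frame's x, y, z axes.
In Python, from cell import bot, viewer gives the robot as it stands.
- The arm moves only by the tool apply_moves, never from a script. Its argument "increments" is a list of rows, each a list of 3 entries, a list of its own where there are three numbers: the shift along the tool's x, y, z as a fraction of full scale, then the turn, a rotation vector about the tool's x, y, z as a fraction of full scale, then the closure, from 0 (fully open) to 1 (shut). A call has 1 to 20 rows; each row shifts and turns the commanded pose from where the row before left it, along the tool's axes as they then stand; what a row does not reach is not made up. Full scale, the value 1, is 40 mm for a shift and 4 degrees for a turn. A row lasts 1/10 s, in which the tool goes at most 50 mm and 8.59 degrees, less where a joint would pass 70% of its speed; a pose out of reach is approached as far as the arm can. A call with a number of a shift or a turn outside -1 to 1 is refused whole. A call with a gripper value outside its range is refused whole. The fingers move at their own pace and stop on an object; "newtons" is the grip in N (left out, the last holds). Time passes only in rows, so rows that do not move let the fingers close. It gives the time, the measured TCP pose, the force, the opening and the grip force at its end, in the units of the state.
- bot.sense(): the state, without advancing time (a new reading comes with each control period).
- viewer.grab_frame(name): name is "scene" or "top"; returns (picture, depth): 480x640x3 uint8, red, green, blue; 480x640 float32, mm along the optical axis (not along the pixel's ray), 0 where there is no reading.
- viewer.calibration(name): a dict with "intrinsics" (3x3 intrinsics, pixels), "dist" ([k1, k2, p1, p2, k3] as OpenCV has them; the pictures are not rectified), "world_to_cam" (4x4, takes a point from world to camera coordinates). Camera axes: x right, y down, z forward; pixel columns grow to the right and rows downward; lengths in mm; the calibration is good to about 2 mm. A picture is of the moment at which its call begins. calibration takes no time and is no camera call.
- bot.sign_off(): hands the job in; it is judged then, once.
The state is a dict: "time_s": time; "joint_positions": joint angles; "qd": joint speeds; "joint_torque": joint torques, N m; "tool_pos": TCP position; "ee_rot": TCP orientation; "force": force on the tool from outside, world axes, zero at the start; "torque": the same for the moment, N m; "finger_gap": opening from 0.0 (shut) to 1.0 (fully open); "grip_force": force on a finger pad.
Only numpy, scipy, OpenCV 4.12 (cv2) and the standard library are available. Lean on these libraries where they do the work, as an engineer would, in place of code of your own. Each camera call takes 0.05 s, during which the arm holds its last target. There are 200 camera calls.

## Task

The small steel tank on the carrying tray has just been welded and is too hot to touch. Lift the tray off the bench by its red bar, roll the tank by small tilts right over the red line in the middle of the tray and hold it there for three seconds so the load is balanced, then carry it over, keeping it near the middle, to the blue stand; rest the tray's end on the stand's sill and let the tank roll slowly across into the saddle. Put the empty tray back flat on the bench, let go, and leave everything else alone.

Things in the scene. Friction and masses are not known exactly. Their poses are not given: they have to be found in the camera images.
- tank: hot welded steel tank, a capsule 84 mm in diameter, 150 mm long over its half-ball ends, 0.40 kg. Origin at its centre; y is its long axis, parallel to the tray's y; x and z turn as it rolls along the tray's x. Accelerates by 0.68 x 9.81 x sin(slope), less a small rolling resistance (worth a slope of 0.008 rad), and lags by 0.68 A if the tray accelerates by A. Starts 70 to 125 mm from the middle
- tray: aluminium tray, 0.42 kg. Deck 360 mm long (x), 184 mm wide inside (y), 3 mm thick; 48 mm high rims on the long sides, short ends open. Origin: centre of the underside, z up. A bail with a red crossbar stands over the middle, legs outside the rims; the tank passes under it. A red line on the deck marks x = 0. When held it sags up to 0.02 rad to the tank's side. Its +x end starts nearer the stand
- tray_grip (a point): centre of the red crossbar, 165 mm above the tray's underside at its middle, axes as the tray's. The bar runs along the tray's y, 190 mm clear between the legs, 16 mm thick along x, 30 mm tall (150 to 180 mm above the underside): grip it from above, fingers closing along the tray's x
- tray_end (a point): middle of the tray's +x end, at its underside, 180 mm from the tray's origin; axes as the tray's
- stand: fixed blue saddle stand, 200 (x) by 250 mm (y), origin at bench level. The tank enters from the -x side, rolling along +x, its long axis along y. Level sill at the front, then from x = -45 mm a plate sloping down by 0.08 rad to x = 0, then a back plate rising at 0.75 rad to 103 mm height. Cheek plates 215 mm apart, 106 mm high, from x = -45 to 60 mm
- stand_sill (a point): middle of the level sill's top, 60 mm above the bench; axes as the stand's. The sill reaches 20 mm to either side of it in x and is 215 mm wide (y). The end of the tray goes here, its underside on or just above the sill; the tank then rolls off the 3 mm deck towards the stand's +x
- stand_seat (a point): centre of the tank when it is seated in the saddle: x = -15 mm in the stand's frame, 100 mm above the bench; axes as the stand's
- hammer: bystander: hammer lying on the bench, 260 mm long, to be left alone
- wrench: bystander: wrench lying on the bench, 190 mm long, to be left alone
- brush: bystander: brush lying on the bench, 200 mm long, to be left alone
- spray: bystander: spray can standing on the bench, 64 mm diameter, 190 mm high, to be left alone
- disc: bystander: cutting disc lying on the bench, 115 mm diameter, to be left alone
- coupling: bystander: brass coupling standing on the bench, 38 mm diameter, 45 mm high, to be left alone
Mind the look-alikes: they are no part of the job. What is shaped like the tank but pink or purple is not meant.

How it is judged:
By the outcome, as a careful person would: the job done as asked, in the order asked, and still so for the second after the job is handed in, with the robot touching nothing.
It also fails if it takes over 72 s, if anything falls off the work surface, if the arm or the gripper's body presses on something with over 40 N, if the wrist force passes 120 N, or if a joint passes its speed limit or range.

## Working session

There is one attempt and no reset: what is moved stays moved. The work goes in short steps, Python scripts to look and compute and a tool call to move; the robot and the scene stay as the last step left them, time stands still between calls to the robot, and variables do not carry over. Pictures are saved under pics/ and viewed, at most 10 in all, crops included, and the job is handed in when it is done.

Besides the shell and the picture viewer there is one more tool, called as name([rows], argument=value, ...), one row to a line, values as JSON. apply_moves: Moves the arm, as the interface text tells. Its arguments: {"type":"object","properties":{"increments":{"type":"array"},"newtons":{"type":"number"}},"required":["increments"]}

```bash
ls; mkdir -p pics
python3 - <<'E'
from cell import bot, viewer
import cv2, numpy as np
s=bot.sense(); print(s, bot.grip_point_offset)
for n in("scene","top"):
    p,d=viewer.grab_frame(n); cv2.imwrite(f"pics/{n}0.png",p[:,:,::-1]); np.save(f"pics/{n}0.npy",d)
    c=viewer.calibration(n); print(n,c)
E
```

```text
pics
{'time_s': 0.0, 'joint_positions': array([65.63213661, 23.94816354, -0.58941447, 92.48367521,  0.26905791,
       63.64152445, -3.03624619]), 'qd': array([-0.01668017,  0.00055597,  0.08240798,  0.00150762, -0.05900058,
       -0.08473097, -0.02404047]), 'joint_torque': array([-1.56863525e-04, -8.64438415e+01,  6.78635482e-01, -4.34891832e+01,
        1.91429083e-02,  7.40186486e-03,  1.52421471e-04]), 'tool_pos': array([ 233.88006497, -579.21308728,  230.67257235]), 'ee_rot': array([[ 9.27248840e-01,  3.74445292e-01, -5.58236716e-04],
       [ 3.74445696e-01, -9.27248161e-01,  1.12603255e-03],
       [-9.59863793e-05, -1.25314172e-03, -9.99999210e-01]]), 'force': array([ 0.58938012, -0.81185078, -0.13727854]), 'torque': array([0.0207634 , 0.00124531, 0.01881115]), 'grip_force': 0.0, 'finger_gap': 0.9980357873884861} 18.700000000000003
scene {'intrinsics': array([[538.44052375,   0.        , 321.23321093],
       [  0.        , 538.44052375, 248.20633279],
       [  0.        ,   0.        ,   1.        ]]), 'dist': array([-0.05206247,  0.        ,  0.        ,  0.        ,  0. 
[... 282 characters left out ...]
       [ 0.00000000e+00,  0.00000000e+00,  0.00000000e+00,
         1.00000000e+00]])}
top {'intrinsics': array([[550.4092166 ,   0.        , 324.94217845],
       [  0.        , 550.4092166 , 238.55500962],
       [  0.        ,   0.        ,   1.        ]]), 'dist': array([-0.02798334,  0.        ,  0.        ,  0.        ,  0.        ]), 'world_to_cam': array([[-1.68304722e-02, -9.99735870e-01, -1.56500699e-02,
         4.02451886e+01],
       [-9.80781689e-01,  1.95502748e-02, -1.94126415e-01,
         5.11280033e+02],
       [ 1.94381104e-01,  1.20820628e-02, -9.80851676e-01,
         1.51099755e+03],
       [ 0.00000000e+00,  0.00000000e+00,  0.00000000e+00,
         1.00000000e+00]])}
```

View pics/scene0.png

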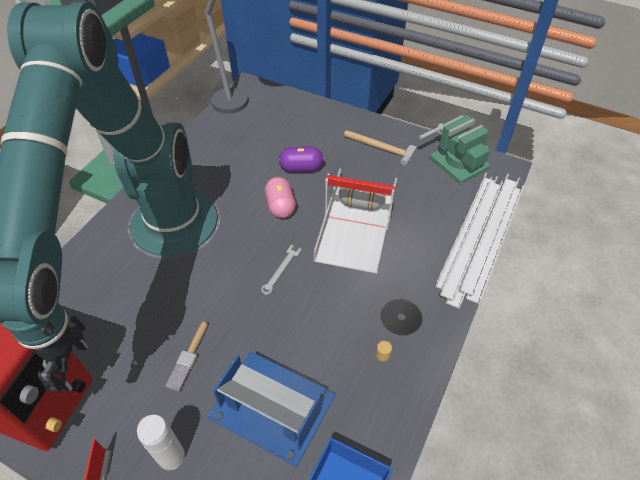

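View pics/top0.png

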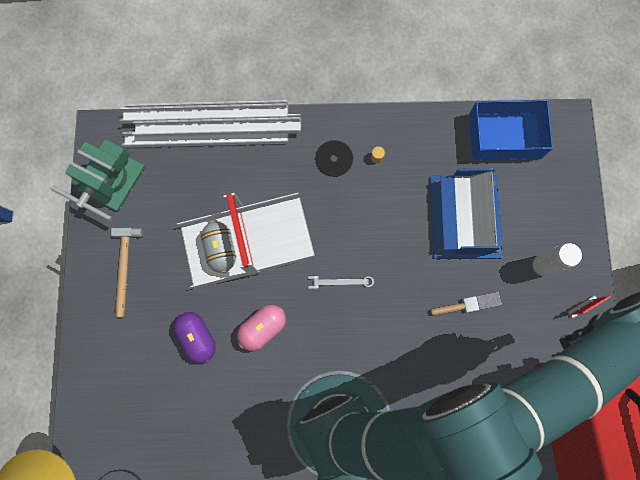

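Scene picture: grey tank under the red bar of the tray at (360,200), with look-alikes pink (281,198) and purple (300,160). Stand is at (270,400); the blue bin at (350,465) is another look-alike. Top picture: tray at (247,240), grey tank (215,245), purple (192,338), pink (261,328), stand (465,215), bin (510,130). I choose the grey tank with its tray, and the stand with the sloping plates. Next: close crops.

Run:
```python
import cv2, numpy as np
t=cv2.imread("pics/top0.png"); s=cv2.imread("pics/scene0.png")
def crop(i,x,y,w,h,k): return cv2.resize(i[y:y+h,x:x+w],None,fx=k,fy=k,interpolation=cv2.INTER_CUBIC)
cv2.imwrite("pics/c1.png",np.hstack([crop(t,170,180,150,120,2.65*1.0)[:318,:397],crop(t,420,155,150,120,2.65)[:318,:397]]))
cv2.imwrite("pics/c2.png",np.hstack([crop(s,300,165,110,115,3.5)[:400,:385],crop(s,205,345,135,120,3)[:360,:400] if 0 else cv2.copyMakeBorder(crop(s,205,345,135,120,3),0,42,0,0,0)[:402]][:2]) if 0 else np.hstack([crop(s,300,165,130,120,3),crop(s,205,345,130,120,3)]))
```

```text
(no output)
```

View pics/c1.png

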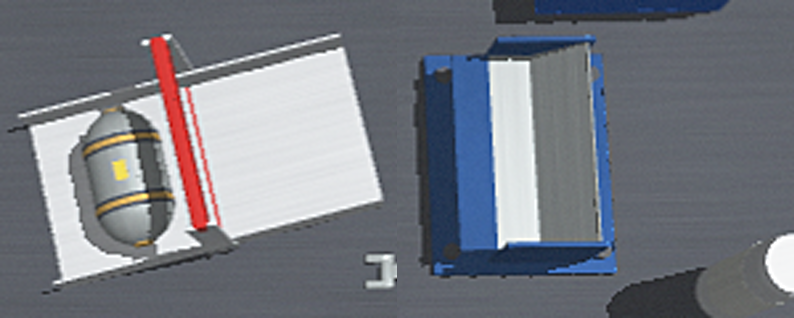

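View pics/c2.png

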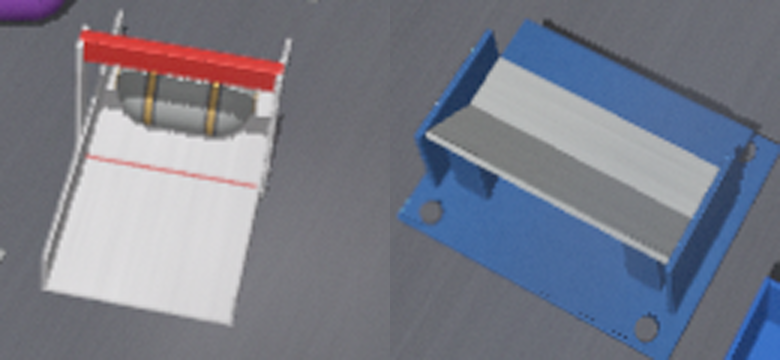

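```bash
cat > h.py <<'E'
import cv2, numpy as np
from cell import bot, viewer
def cloud(n,d):
    c=viewer.calibration(n); K,D,T=c["intrinsics"],c["dist"],c["world_to_cam"]
    v,u=np.mgrid[:480,:640]
    xy=cv2.undistortPoints(np.stack([u,v],-1).reshape(-1,1,2).astype(float),K,D).reshape(480,640,2)
    P=np.dstack([xy*d[...,None],d])
    return (P-T[:3,3])@T[:3,:3]
def ray(n,p):
    c=viewer.calibration(n); T=c["world_to_cam"]
    x=cv2.undistortPoints(np.float64([[p]]),c["intrinsics"],c["dist"]).ravel()
    return -T[:3,:3].T@T[:3,3], T[:3,:3].T@np.array([*x,1])
def atz(n,p,z):
    o,r=ray(n,p); return o+r*(z-o[2])/r[2]
def tri(pa,pb):
    a,r=ray("top",pa); b,s=ray("scene",pb)
    k=np.linalg.lstsq(np.c_[r,-s],b-a,rcond=None)[0]
    A,B=a+k[0]*r,b+k[1]*s
    return (A+B)/2, np.linalg.norm(A-B)
E
python3 - <<'E'
from h import *
np.set_printoptions(precision=1,suppress=True)
tc=lambda x,y:(170+x/2.65-.3,180+y/2.65-.3); ts=lambda x,y:(420+(x-397)/2.65-.3,155+y/2.65-.3)
sc=lambda x,y:(300+x/3-.3,165+y/3-.3); ss=lambda x,y:(205+(x-390)/3-.3,345+y/3-.3)
print("line ends",tri(tc(188,88),sc(256,186)),tri(tc(217,222),sc(87,156)))
print("deck ends",[atz("top",tc(*p),3) for p in((344,48),(383,200),(30,122),(62,281))])
print("scene +x corners",[atz("scene",sc(*p),3) for p in((232,323),(45,289))])
print("sill edge stand: ridge top",tri(ts(491,58),ss(717,167)),tri(ts(499,249),ss(503,57)))
print("valley",tri(ts(529,58),ss(693,216)),tri(ts(535,243),ss(470,107)))
print("back top",tri(ts(593,45),ss(668,261)),tri(ts(602,240),ss(428,134)))
print("base",[atz("top",ts(*p),3) for p in((426,56),(436,273),(615,272))],[atz("scene",ss(*p),3) for p in((779,146),(401,214),(530,20))])
for n in("top","scene"):
    im=cv2.imread(f"pics/{n}0.png").astype(int); P=cloud(n,np.load(f"pics/{n}0.npy"))
    b,g,r=im[...,0],im[...,1],im[...,2]
    m=(r>150)&(g<80)&(b<80)&(P[...,2]>130)&(P[...,2]<200)&(P[...,0]>200)
    Q=P[m]; rc=cv2.minAreaRect(Q[:,:2].astype(np.float32)); print(n,"bar",len(Q),Q[:,2].min(),Q[:,2].max(),rc, Q.mean(0))
    top=Q[Q[:,2]>175]; print(" top face",cv2.minAreaRect(top[:,:2].astype(np.float32)), np.median(top[:,2]))
    # sill
    C=atz("top",ts(470,155),60)
    near=(np.hypot(P[...,0]-C[0],P[...,1]-C[1])<150)
    m=near&(abs(P[...,2]-60)<3)&(b>1.5*r); Q=P[m].astype(np.float32)
    print(" sill",len(Q),np.median(Q[:,2]) if len(Q) else 0,cv2.minAreaRect(Q[:,:2]) if len(Q)>5 else 0)
E
```

```text
line ends (array([606. , 281.3,  -2.6]), np.float64(2.09054989690779)) (array([442.4, 238. ,   9.7]), np.float64(21.041526524490198))
deck ends [array([646.2, 104.9,   3. ]), array([472.7,  63.4,   3. ]), array([568.4, 456.2,   3. ]), array([389.9, 415. ,   3. ])]
scene +x corners [array([654.9, 104.5,   3. ]), array([473.6,  58.9,   3. ])]
sill edge stand: ridge top (array([ 682.2, -347.2,   63.3]), np.float64(2.870642919257238)) (array([ 476.1, -342.1,   54.8]), np.float64(4.026481232970951))
valley (array([ 682.9, -389.5,   58.7]), np.float64(2.6368907133146777)) (array([ 478.3, -386.3,   49.2]), np.float64(8.240305933655653))
back top (array([ 686.9, -444.6,   99.4]), np.float64(6.8428960682245465)) (array([ 475.2, -439.6,   97.9]), np.float64(2.1240013680188534))
base [array([ 706. , -287.5,    3. ]), array([ 458.4, -284.9,    3. ]), array([ 455.6, -480.7,    3. ])] [array([ 706.9, -286.6,    3. ]), array([ 458.9, -478.9,    3. ]), array([ 461.2, -280.7,    3. ])]
top bar 425 156.24638282922083 188.42236040590458 ((516.738037109375, 258.30755615234375), (199.95252990722656, 18.38254165649414), 14.753701210021973) [515.7 258.2 178.8]
 top face ((516.6505126953125, 258.2789001464844), (199.68313598632812, 16.02919578552246), 13.78003215789795) 179.88015072967917Traceback (most recent call last):
  File "<stdin>", line 22, in <module>
cv2.error: OpenCV(4.12.0) /io/opencv/modules/imgproc/src/convhull.cpp:143: error: (-215:Assertion failed) total >= 0 && (depth == CV_32F || depth == CV_32S) in function 'convexHull'
```

```bash
cat >> h.py <<'E'
from scipy.optimize import least_squares
def tankfit(P, R, o):
    """P cloud, R/o tray frame -> tank centre (x,z) in tray frame, count, deck tilt (rad, + = +x end low)"""
    q=((P-o)@R).reshape(-1,3); ok=np.isfinite(q).all(1)&(P.reshape(-1,3)[:,2]>-20); q=q[ok]
    t=q[(abs(q[:,1])<32)&(q[:,2]>22)&(q[:,2]<100)&(abs(q[:,0])<185)]
    dk=q[(abs(q[:,1])<80)&(abs(q[:,2]-3)<10)&(abs(q[:,0])<172)]
    out=[len(t),None,None]
    if len(t)>60:
        f=lambda p:np.hypot(t[:,0]-p[0],t[:,2]-p[1])-42
        x0=min(np.arange(-170,171,20),key=lambda x:np.abs(f((x,45))).sum())
        out[1]=least_squares(f,[x0,45],loss="soft_l1",f_scale=2).x.round(1)
    if len(dk)>200:
        x,z=dk[:,0],dk[:,2]
        for _ in range(4):
            c=np.polyfit(x,z,1); k=abs(z-np.polyval(c,x))<3; x,z=x[k],z[k]
        out[2]=(round(-c[0],4),round(c[1],1),len(x))
    return out
def frame(yaw):
    a=np.radians(yaw); return np.array([[np.cos(a),-np.sin(a),0],[np.sin(a),np.cos(a),0],[0,0,1]])
E
python3 - <<'E'
from h import *
np.set_printoptions(precision=1,suppress=True)
R=frame(-76.5); o=np.array([517.,258.5,0])
Rs=frame(-90.6); os=np.array([582.,-384.,0])
for n in("top","scene"):
    c=viewer.calibration(n)["world_to_cam"]; print(n,"cam",-c[:3,:3].T@c[:3,3])
    im=cv2.imread(f"pics/{n}0.png").astype(int); P=cloud(n,np.load(f"pics/{n}0.npy"))
    print("tank",tankfit(P,R,o))
    b,g,r=im[...,0],im[...,1],im[...,2]; q=(P-o)@R
    m=(r>150)&(g<90)&(b<90)&(abs(q[...,2]-165)<25)&(abs(q[...,0])<40)
    for y in range(-90,91,30):
        k=m&(abs(q[...,1]-y)<15)&((abs(q[...,2]-180)<4)); print(y,k.sum(),q[k].mean(0),end=";")
    m=(r-b>25)&(abs(q[...,2]-3)<8)&(abs(q[...,0])<25)&(abs(q[...,1])<85); print("\nline",m.sum(),q[m].mean(0),np.polyfit(q[m][:,1],q[m][:,0],1) if m.sum()>5 else 0)
    s=(P-os)@Rs
    for x in range(-105,110,10):
        k=(abs(s[...,0]-x)<5)&(abs(s[...,1])<60); print((x,round(float(np.median(s[k][:,2])),1)) if k.sum() else x,end=" ")
    k=(abs(s[...,0])<40)&(s[...,2]>85)&(s[...,2]<112); print("\ncheek y",np.percentile(s[k][:,1],[2,10,50,90,98]))
E
```

```text
top cam [ 208.4   12.  1581.9]
tank [666, array([-79.,  45.]), (np.float64(-0.0008), np.float64(2.9), 2624)]
-90 42 [ -0.5 -87.6 180. ];-60 47 [ -0.6 -60.5 179.9];-30 47 [ -0.7 -30.7 180.1];0 46 [ -0.1   0.4 179.5];30 48 [  0.2  30.9 179.6];60 51 [ -0.2  61.  179.9];90 37 [ -0.3  85.8 179.9];
line 109 [-2.4  5.5  3. ] [ 0.  -2.4]
(-105, 0.1) (-95, 8.0) (-85, 10.0) (-75, 55.6) (-65, 59.2) (-55, 59.4) (-45, 59.8) (-35, 58.4) (-25, 57.4) (-15, 57.7) (-5, 56.6) (5, 58.6) (15, 67.2) (25, 77.0) (35, 85.0) (45, 94.6) (55, 100.0) 65 75 (85, 7.3) (95, 7.3) (105, -0.1) 
cheek y [-115.5 -114.2   51.1  234.3  309.3]
scene cam [ 921.3 -789.7 1280. ]
tank [351, array([-77.1,  42.5]), (np.float64(-0.0005), np.float64(0.6), 2110)]
-90 18 [  5.5 -85.1 178.5];-60 29 [  4.6 -60.1 178.2];-30 31 [  4.3 -30.3 178.4];0 33 [  4.9  -1.5 178.7];30 28 [  3.9  29.9 178.5];60 31 [  3.5  61.  178.2];90 29 [  3.4  87.3 178.4];
line 73 [1.3 1.4 1.3] [0.  1.3]
(-105, -0.4) -95 (-85, 57.0) (-75, 58.8) (-65, 59.0) (-55, 58.8) (-45, 58.7) (-35, 58.4) (-25, 57.9) (-15, 56.6) (-5, 56.4) (5, 55.8) (15, 63.4) (25, 73.0) (35, 77.8) (45, 9.5) (55, 12.2) (65, 6.5) (75, 6.9) (85, 7.1) (95, 6.5) (105, -0.6) 
cheek y [-111.8 -108.6  111.4  271.1  315.4]
```

apply_moves([
  [[0.26,-0.3,0],[0,0,0],0],
  [[0.46,-0.53,0],[0,0,0],0],
  [[0.655,-0.76,0],[0,0,0],0],
  [[0.655,-0.76,0],[0,0,0],0],
  [[0.655,-0.76,0],[0,0,0],0],
  [[0.655,-0.76,0],[0,0,0],0],
  [[0.655,-0.76,0],[0,0,0],0],
  [[0.655,-0.76,0],[0,0,0],0],
  [[0.655,-0.76,0],[0,0,0],0],
  [[0.655,-0.76,0],[0,0,0],0],
  [[0.655,-0.76,0],[0,0,0],0],
  [[0.655,-0.76,0],[0,0,0],0],
  [[0.655,-0.76,0],[0,0,0],0],
  [[0.655,-0.76,0],[0,0,0],0],
  [[0.655,-0.76,0],[0,0,0],0],
  [[0.655,-0.76,0],[0,0,0],0],
  [[0.655,-0.76,0],[0,0,0],0],
  [[0.655,-0.76,0],[0,0,0],0],
  [[0.655,-0.76,0],[0,0,0],0],
  [[0.655,-0.76,0],[0,0,0],0],
], newtons=100)

```text
time_s: 2.1
tool_pos: [480.9, 147.5, 231.2]
ee_rot: [[0.927, 0.374, -0.0], [0.374, -0.927, -0.0], [-0.0, -0.0, -1.0]]
force: [0.2, -1.6, 0.4]
finger_gap: 1.005
grip_force: 0.0
```

```bash
cat >> h.py <<'E'
def goal(xyz,yaw,s=None):
    """shift (fraction of 40mm) in the current tool axes and world-yaw turn (deg) to reach the pose"""
    s=s or bot.sense(); E=s["ee_rot"]; d=np.array(xyz)-s["tool_pos"]
    y=E[:,1]; cy=np.degrees(np.arctan2(y[1],y[0]))
    # desired tool: x=tray y, y=tray x, z down
    a=np.radians(yaw); D=np.array([[-np.sin(a),np.cos(a),0],[np.cos(a),np.sin(a),0],[0,0,-1.]])
    rv=cv2.Rodrigues(E.T@D)[0].ravel()
    print("t",round(s["time_s"],2),"pos",s["tool_pos"].round(1),"yaw",round(cy,2),"tilt",round(float(np.degrees(-E[2,1])),2),"gap",round(s["finger_gap"],3),"F",s["force"].round(1),"grip",round(s["grip_force"],1))
    print("dpos mm tool",(E.T@d).round(1),"units",(E.T@d/40).round(3),"turn deg",np.degrees(rv).round(2),"units",(np.degrees(rv)/4).round(3))
E
python3 -c "
from h import *
goal([517,258.5,215],-76.5)"
```

```text
t 2.1 pos [480.9 147.5 231.2] yaw -68.03 tilt 0.0 gap 1.005 F [ 0.2 -1.6  0.4] grip 0.0
dpos mm tool [ 75.1 -89.4  16.1] units [ 1.876 -2.235  0.403] turn deg [0.   0.02 8.47] units [0.    0.004 2.117]
```

apply_moves([
  [[0.6,-0.7,0],[0,0,0],0],
  [[0.6,-0.7,0],[0,0,0],0],
  [[0.4,-0.5,0.1],[0,0,0],0],
  [[0.28,-0.34,0.1],[0,0,0],0],
  [[0,0,0.1],[0,0,0.7],0],
  [[0,0,0.1],[0,0,0.7],0],
  [[0,0,0],[0,0,0.72],0],
  [[0,0,0],[0,0,0],0],
])

```text
time_s: 2.9
tool_pos: [516.7, 257.2, 214.9]
ee_rot: [[0.973, 0.233, -0.001], [0.233, -0.973, -0.0], [-0.001, 0.0, -1.0]]
force: [0.0, -1.1, 0.2]
finger_gap: 1.001
grip_force: 0.0
```

Run:
```python
from h import *
goal([517,258.5,146.5],-76.5)
out=[]
for n in("top","scene"):
    p,d=viewer.grab_frame(n); np.save(f"pics/{n}1.npy",d)
    u,v=(170,150) if n=="top" else (280,100)
    out.append(cv2.resize(p[v:v+150,u:u+130,::-1],None,fx=3,fy=3,interpolation=cv2.INTER_CUBIC))
cv2.imwrite("pics/m1.png",np.hstack(out))
```

```text
t 2.9 pos [516.7 257.2 214.9] yaw -76.54 tilt -0.0 gap 1.001 F [ 0.  -1.1  0.2] grip 0.0
dpos mm tool [ 0.7 -1.2 68.4] units [ 0.017 -0.029  1.711] turn deg [ 0.    0.04 -0.04] units [ 0.001  0.011 -0.009]
```

View pics/m1.png

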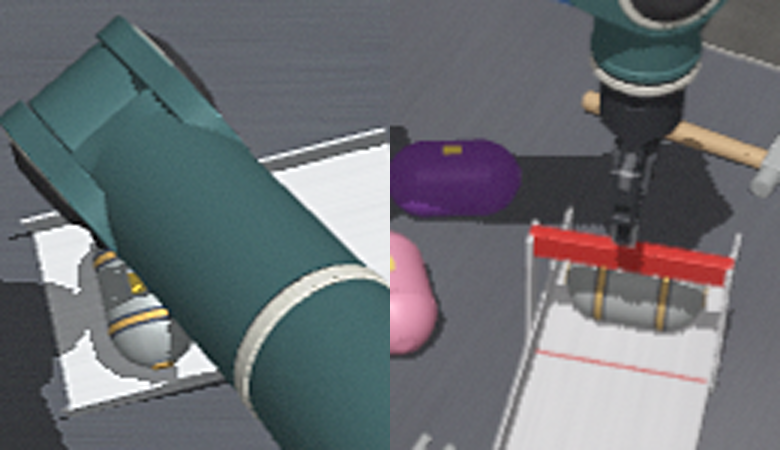

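The scene half shows the open fingers centred above the red bar at crop (628,250). The top view is blocked by the arm, so the scene camera will be used for tracking. Descending and gripping.

apply_moves([
  [[0.01,-0.03,0.25],[0,0,0],0],
  [[0,0,0.35],[0,0,0],0],
  [[0,0,0.4],[0,0,0],0],
  [[0,0,0.35],[0,0,0],0],
  [[0,0,0.25],[0,0,0],0],
  [[0,0,0.11],[0,0,0],0],
  [[0,0,0],[0,0,0],0],
  [[0,0,0],[0,0,0],1],
  [[0,0,0],[0,0,0],1],
  [[0,0,0],[0,0,0],1],
  [[0,0,0],[0,0,0],1],
  [[0,0,0],[0,0,0],1],
  [[0,0,0],[0,0,0],1],
  [[0,0,0],[0,0,0],1],
  [[0,0,0],[0,0,0],1],
], newtons=100)

```text
time_s: 4.5
tool_pos: [517.1, 258.7, 147.4]
ee_rot: [[0.972, 0.234, 0.0], [0.234, -0.972, 0.0], [0.001, -0.0, -1.0]]
force: [-2.1, -1.0, 6.6]
finger_gap: 0.17
grip_force: 98.4
```

```bash
cat >> h.py <<'E'
def look(n=2, yaw0=0.0):
    """tank in the held tray's frame from the scene camera, with speed; tray frame from the tool (no sag)"""
    L=[]
    for i in range(n):
        s=bot.sense(); E=s["ee_rot"]; R=np.c_[E[:,1],E[:,0],-E[:,2]]
        o=s["tool_pos"]-R[:,2]*146.3
        _,d=viewer.grab_frame("scene"); r=tankfit(cloud("scene",d),R,o); L.append(r); print(round(s["time_s"],2),r)
    s=bot.sense(); E=s["ee_rot"]; print("tool tilt rad",round(float(-E[2,1]),4),"pos",s["tool_pos"].round(1),"F",s["force"].round(1),"M",s["torque"].round(2))
E
python3 -c "
from h import *
goal([517,258.5,146.5],-76.5); look(2)"
```

```text
t 4.5 pos [517.1 258.7 147.4] yaw -76.48 tilt 0.01 gap 0.17 F [-2.1 -1.   6.6] grip 98.4
dpos mm tool [-0.1  0.2  0.9] units [-0.004  0.005  0.022] turn deg [-0.01 -0.03  0.02] units [-0.002 -0.007  0.004]
4.5 [320, array([-76.6,  41.7]), (np.float64(-0.001), np.float64(-0.5), 2045)]
4.55 [324, array([-76.6,  41.5]), (np.float64(-0.0021), np.float64(-0.5), 2071)]
tool tilt rad 0.0001 pos [517.1 258.7 147.4] F [-2.1 -1.2  6.2] M [-0.17  0.43  0.05]
```

apply_moves([
  [[0,0,-0.06],[0.06,0,0],1],
  [[0,0,-0.1],[0.06,0,0],1],
  [[0,0,-0.15],[0.07,0,0],1],
  [[0,0,-0.2],[0.07,0,0],1],
  [[0,0,-0.2],[0,0,0],1],
])

```text
time_s: 5.1
tool_pos: [517.1, 258.0, 176.0]
ee_rot: [[0.972, 0.233, -0.004], [0.233, -0.972, 0.018], [-0.0, -0.018, -1.0]]
force: [-0.5, -1.0, -9.6]
finger_gap: 0.174
grip_force: 97.8
```

```bash
python3 -c "
from h import *
look(3)"
```

```text
5.1 [333, array([-76. ,  41.6]), (np.float64(-0.0042), np.float64(-0.5), 2163)]
5.15 [334, array([-75.4,  41.7]), (np.float64(-0.0031), np.float64(-0.4), 2194)]
5.2 [334, array([-75.2,  40.9]), (np.float64(-0.0036), np.float64(-0.3), 2190)]
tool tilt rad 0.0183 pos [517.4 258.3 176. ] F [ 0.3  0.  -9.7] M [-0.43 -0.08  0.02]
```

apply_moves([
  [[0,0,-0.2],[0,0,0],1],
  [[0,0,-0.2],[0,0,0],1],
  [[0,0,-0.2],[0,0,0],1],
  [[0,0,-0.2],[0,0,0],1],
  [[0,0,-0.15],[0,0,0],1],
  [[0,0,-0.1],[0,0,0],1],
])

```text
time_s: 5.85
tool_pos: [517.4, 257.6, 218.0]
ee_rot: [[0.972, 0.234, -0.004], [0.234, -0.972, 0.018], [0.001, -0.018, -1.0]]
force: [0.4, 0.3, -8.5]
finger_gap: 0.17
grip_force: 98.1
```

```bash
python3 -c "
from h import *
look(3)"
```

```text
5.85 [425, array([-63.9,  40.9]), (np.float64(-0.005), np.float64(-0.5), 2218)]
5.9 [432, array([-62.6,  41. ]), (np.float64(-0.0033), np.float64(-0.5), 2163)]
5.95 [436, array([-61.1,  41.3]), (np.float64(-0.0056), np.float64(-0.6), 2186)]
tool tilt rad 0.0182 pos [517.2 257.5 217.4] F [ 0.1  0.4 -9.4] M [-0.36 -0.12 -0.03]
```

apply_moves([
  [[0,0,0],[0,0,0],1],
  [[0,0,0],[0,0,0],1],
  [[0,0,0],[0,0,0],1],
  [[0,0,0],[-0.04,0,0],1],
  [[0,0,0],[-0.06,0,0],1],
  [[0,0,0],[0,0,0],1],
])

```text
time_s: 6.6
tool_pos: [517.1, 257.6, 217.3]
ee_rot: [[0.972, 0.234, -0.003], [0.234, -0.972, 0.011], [-0.0, -0.011, -1.0]]
force: [0.7, -0.3, -8.4]
finger_gap: 0.174
grip_force: 98.1
```

```bash
python3 -c "
from h import *
look(3)"
```

```text
6.6 [573, array([-37.5,  41.5]), (np.float64(-0.0033), np.float64(-0.6), 2010)]
6.65 [576, array([-35.7,  41.5]), (np.float64(-0.0028), np.float64(-0.5), 2046)]
6.7 [582, array([-33.6,  41.3]), (np.float64(-0.0035), np.float64(-0.5), 2056)]
tool tilt rad 0.0113 pos [517.2 257.5 217.3] F [ 0.3  0.3 -9.3] M [-0.19 -0.09 -0.  ]
```

apply_moves([
  [[0,0,0],[0,0,0],1],
  [[0,0,0],[0,0,0],1],
  [[0,0,0],[0,0,0],1],
  [[0,0,0],[0,0,0],1],
  [[0,0,0],[-0.08,0,0],1],
  [[0,0,0],[-0.08,0,0],1],
  [[0,0,0],[0,0,0],1],
])

```text
time_s: 7.45
tool_pos: [517.1, 257.7, 217.3]
ee_rot: [[0.972, 0.234, 0.0], [0.234, -0.972, -0.0], [-0.0, 0.0, -1.0]]
force: [0.5, 0.2, -9.0]
finger_gap: 0.17
grip_force: 98.1
```

```bash
python3 -c "
from h import *
look(3)"
```

```text
7.45 [600, array([-10.5,  41.5]), (np.float64(-0.003), np.float64(-0.6), 2019)]
7.5 [601, array([-9.7, 41.3]), (np.float64(-0.0015), np.float64(-0.6), 2038)]
7.55 [598, array([-9.2, 41.1]), (np.float64(-0.0023), np.float64(-0.6), 2007)]
tool tilt rad 0.0001 pos [517.2 257.5 217.3] F [ 0.4 -0.4 -8.8] M [-0.06  0.01  0.  ]
```

apply_moves([
  [[0,0,0],[0.16,0,0],1],
  [[0,0,0],[0,0,0],1],
  [[0,0,0],[0,0,0],1],
  [[0,0,0],[0,0,0],1],
])

```text
time_s: 8.0
tool_pos: [517.3, 257.4, 217.3]
ee_rot: [[0.972, 0.233, -0.003], [0.234, -0.972, 0.011], [-0.0, -0.011, -1.0]]
force: [0.3, -0.3, -9.2]
finger_gap: 0.175
grip_force: 98.1
```

```bash
python3 -c "
from h import *
look(3)"
```

```text
8.0 [603, array([-5.8, 41.6]), (np.float64(-0.0009), np.float64(-0.4), 2023)]
8.05 [607, array([-5.3, 41.6]), (np.float64(-0.0015), np.float64(-0.6), 2000)]
8.1 [603, array([-4.8, 41.6]), (np.float64(-0.0014), np.float64(-0.6), 1966)]
tool tilt rad 0.0112 pos [517.2 257.5 217.3] F [-0.3  0.  -8.8] M [-0.08  0.03 -0.01]
```

apply_moves([
  [[0,0,0],[0,0,0],1],
  [[0,0,0],[0,0,0],1],
  [[0,0,0],[0,0,0],1],
  [[0,0,0],[-0.16,0,0],1],
  [[0,0,0],[0,0,0],1],
  [[0,0,0],[0,0,0],1],
  [[0,0,0],[0,0,0],1],
])

```text
time_s: 8.85
tool_pos: [517.2, 257.5, 217.3]
ee_rot: [[0.972, 0.234, 0.0], [0.234, -0.972, 0.0], [0.0, -0.0, -1.0]]
force: [-0.5, 0.6, -8.5]
finger_gap: 0.169
grip_force: 98.1
```

Run:
```python
from h import *
look(3)
p,d=viewer.grab_frame("scene"); cv2.imwrite("pics/m2.png",cv2.resize(p[90:310,260:480,::-1],None,fx=2.6,fy=2.6,interpolation=cv2.INTER_CUBIC))
```

```text
8.85 [605, array([ 0.1, 41.4]), (np.float64(-0.0001), np.float64(-0.5), 1973)]
8.9 [602, array([ 0. , 41.6]), (np.float64(0.0005), np.float64(-0.3), 1987)]
8.95 [602, array([ 0.4, 41.5]), (np.float64(0.0001), np.float64(-0.5), 2037)]
tool tilt rad 0.0001 pos [517.2 257.5 217.3] F [-0.5  0.2 -9.2] M [-0.03 -0.03 -0.04]
```

View pics/m2.png

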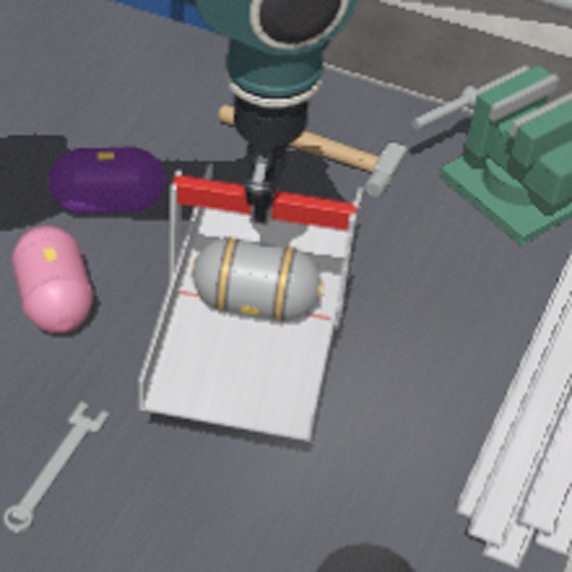

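The tank sits across the red line, crop (258,280), at rest within about 1 mm. Holding it there for more than 3 s.

apply_moves([
  [[0,0,0],[0,0,0],1],
  [[0,0,0],[0,0,0],1],
  [[0,0,0],[0,0,0],1],
  [[0,0,0],[0,0,0],1],
  [[0,0,0],[0,0,0],1],
  [[0,0,0],[0,0,0],1],
  [[0,0,0],[0,0,0],1],
  [[0,0,0],[0,0,0],1],
  [[0,0,0],[0,0,0],1],
  [[0,0,0],[0,0,0],1],
  [[0,0,0],[0,0,0],1],
  [[0,0,0],[0,0,0],1],
  [[0,0,0],[0,0,0],1],
  [[0,0,0],[0,0,0],1],
  [[0,0,0],[0,0,0],1],
  [[0,0,0],[0,0,0],1],
  [[0,0,0],[0,0,0],1],
  [[0,0,0],[0,0,0],1],
  [[0,0,0],[0,0,0],1],
  [[0,0,0],[0,0,0],1],
])

```text
time_s: 11.05
tool_pos: [517.2, 257.5, 217.3]
ee_rot: [[0.972, 0.234, -0.0], [0.234, -0.972, 0.0], [-0.0, -0.0, -1.0]]
force: [0.2, -0.4, -9.4]
finger_gap: 0.172
grip_force: 98.1
```

apply_moves([
  [[0,0,0],[0,0,0],1],
  [[0,0,0],[0,0,0],1],
  [[0,0,0],[0,0,0],1],
  [[0,0,0],[0,0,0],1],
  [[0,0,0],[0,0,0],1],
  [[0,0,0],[0,0,0],1],
  [[0,0,0],[0,0,0],1],
  [[0,0,0],[0,0,0],1],
  [[0,0,0],[0,0,0],1],
  [[0,0,0],[0,0,0],1],
  [[0,0,0],[0,0,0],1],
  [[0,0,0],[0,0,0],1],
  [[0,0,0],[0,0,0],1],
  [[0,0,0],[0,0,0],1],
  [[0,0,0],[0,0,0],1],
])

```text
time_s: 12.55
tool_pos: [517.2, 257.5, 217.3]
ee_rot: [[0.972, 0.234, -0.0], [0.234, -0.972, 0.0], [-0.0, -0.0, -1.0]]
force: [0.4, -0.4, -8.2]
finger_gap: 0.169
grip_force: 98.1
```

```bash
python3 -c "
from h import *
look(1); goal([582,-136,220],-90.6)"
```

```text
12.55 [601, array([ 0. , 41.5]), (np.float64(-0.0003), np.float64(-0.5), 2051)]
tool tilt rad 0.0001 pos [517.2 257.5 217.3] F [ 0.4 -0.4 -9.6] M [ 0.   -0.06  0.01]
t 12.6 pos [517.2 257.5 217.3] yaw -76.49 tilt 0.01 gap 0.173 F [ 0.4 -0.4 -9.6] grip 98.1
dpos mm tool [-28.9 397.7  -2.8] units [-0.724  9.944 -0.069] turn deg [-1.000e-02  0.000e+00  1.411e+01] units [-1.000e-03  1.000e-03  3.528e+00]
```

Run:
```python
import numpy as np
v=[.015*k for k in range(1,26)]+[.375,.18]+[.015*k for k in range(24,0,-1)]
N=len(v); print(N,sum(v))
w=[0]*5+[.0865]*41+[0]*(N-46); print(sum(w))
for r in(.045,.055,.065):
    p=np.array([517.2,257.5]); yaw=-76.49
    for a,b in zip(v,w):
        t=np.radians(yaw); y=np.array([np.cos(t),np.sin(t)]); x=np.array([-y[1],y[0]])
        p=p+40*a*(y+r*x); yaw-=4*b
    print(r,p,yaw)
```

```text
51 9.93
3.5464999999999995
0.045 [ 580.40494336 -134.22984506] -90.67600000000014
0.055 [ 584.34271006 -133.77499512] -90.67600000000014
0.065 [ 588.28047675 -133.32014519] -90.67600000000014
```

apply_moves([
  [[0.001,0.015,0],[0,0,0],1],
  [[0.002,0.03,0],[0,0,0],1],
  [[0.002,0.045,0],[0,0,0],1],
  [[0.003,0.06,0],[0,0,0],1],
  [[0.004,0.075,0],[0,0,0],1],
  [[0.005,0.09,0],[0,0,0.0865],1],
  [[0.006,0.105,0],[0,0,0.0865],1],
  [[0.007,0.12,0],[0,0,0.0865],1],
  [[0.007,0.135,0],[0,0,0.0865],1],
  [[0.008,0.15,0],[0,0,0.0865],1],
  [[0.009,0.165,0],[0,0,0.0865],1],
  [[0.01,0.18,0],[0,0,0.0865],1],
  [[0.011,0.195,0],[0,0,0.0865],1],
  [[0.012,0.21,0],[0,0,0.0865],1],
  [[0.012,0.225,0],[0,0,0.0865],1],
  [[0.013,0.24,0],[0,0,0.0865],1],
  [[0.014,0.255,0],[0,0,0.0865],1],
  [[0.015,0.27,0],[0,0,0.0865],1],
  [[0.016,0.285,0],[0,0,0.0865],1],
  [[0.017,0.3,0],[0,0,0.0865],1],
])

```text
time_s: 14.6
tool_pos: [547.8, 134.1, 217.3]
ee_rot: [[0.99, 0.144, -0.0], [0.144, -0.99, 0.0], [-0.0, -0.0, -1.0]]
force: [0.2, -0.8, -9.7]
finger_gap: 0.173
grip_force: 98.1
```

apply_moves([
  [[0.017,0.315,0],[0,0,0.0865],1],
  [[0.018,0.33,0],[0,0,0.0865],1],
  [[0.019,0.345,0],[0,0,0.0865],1],
  [[0.02,0.36,0],[0,0,0.0865],1],
  [[0.021,0.375,0],[0,0,0.0865],1],
  [[0.021,0.375,0],[0,0,0.0865],1],
  [[0.02,0.36,0],[0,0,0.0865],1],
  [[0.019,0.345,0],[0,0,0.0865],1],
  [[0.018,0.33,0],[0,0,0.0865],1],
  [[0.017,0.315,0],[0,0,0.0865],1],
  [[0.017,0.3,0],[0,0,0.0865],1],
  [[0.016,0.285,0],[0,0,0.0865],1],
  [[0.015,0.27,0],[0,0,0.0865],1],
  [[0.014,0.255,0],[0,0,0.0865],1],
  [[0.013,0.24,0],[0,0,0.0865],1],
  [[0.012,0.225,0],[0,0,0.0865],1],
  [[0.012,0.21,0],[0,0,0.0865],1],
  [[0.011,0.195,0],[0,0,0.0865],1],
  [[0.01,0.18,0],[0,0,0.0865],1],
  [[0.01,0.18,0],[0,0,0.0865],1],
])

```text
time_s: 16.6
tool_pos: [582.4, -94.6, 217.3]
ee_rot: [[1.0, 0.024, -0.0], [0.024, -1.0, 0.0], [-0.0, -0.0, -1.0]]
force: [0.1, -0.2, -8.9]
finger_gap: 0.171
grip_force: 98.1
```

apply_moves([
  [[0.009,0.165,0],[0,0,0.0865],1],
  [[0.008,0.15,0],[0,0,0.0865],1],
  [[0.007,0.135,0],[0,0,0.0865],1],
  [[0.007,0.12,0],[0,0,0.0865],1],
  [[0.006,0.105,0],[0,0,0.0865],1],
  [[0.005,0.09,0],[0,0,0.0865],1],
  [[0.004,0.075,0],[0,0,0],1],
  [[0.003,0.06,0],[0,0,0],1],
  [[0.002,0.045,0],[0,0,0],1],
  [[0.002,0.03,0],[0,0,0],1],
  [[0.001,0.015,0],[0,0,0],1],
  [[0,0,0],[0,0,0],1],
])

```text
time_s: 17.8
tool_pos: [584.7, -133.7, 217.2]
ee_rot: [[1.0, -0.012, -0.0], [-0.012, -1.0, 0.0], [-0.0, -0.0, -1.0]]
force: [0.0, 0.9, -8.5]
finger_gap: 0.167
grip_force: 98.1
```

Run:
```python
from h import *
look(2); goal([584.6,-141,208],-90.6)
p,d=viewer.grab_frame("scene"); cv2.imwrite("pics/m3.png",cv2.resize(p[150:450,170:470,::-1],None,fx=2,fy=2,interpolation=cv2.INTER_CUBIC)); np.save("pics/s3.npy",d)
q=(cloud("scene",d)-[582,-386,0])@frame(-90.6)
for x in range(-140,40,4):
    k=(abs(q[...,0]-x)<2)&(abs(q[...,1])<60); print((x,round(float(np.median(q[k][:,2])),1)) if k.sum() else x,end=" ")
```

```text
17.8 [806, array([-0.4, 41.7]), (np.float64(-0.0038), np.float64(-0.1), 3295)]
17.85 [806, array([-0.5, 41.8]), (np.float64(-0.0028), np.float64(-0.1), 3319)]
tool tilt rad 0.0001 pos [ 584.7 -133.6  217.3] F [ 0.   0.8 -9.5] M [-0.04 -0.01 -0.02]
t 17.9 pos [ 584.7 -133.6  217.3] yaw -90.67 tilt 0.01 gap 0.17 F [ 0.   0.8 -9.5] grip 98.1
dpos mm tool [-0.   7.4  9.3] units [-0.001  0.184  0.232] turn deg [-0.01  0.   -0.07] units [-0.002  0.001 -0.017]
(-140, 70.9) (-136, 71.3) (-132, 71.3) (-128, 71.2) (-124, 71.9) (-120, 71.6) (-116, 71.3) (-112, 72.0) (-108, 72.2) (-104, 72.0) (-100, 72.3) (-96, 72.3) (-92, 71.3) (-88, 72.3) (-84, 71.9) (-80, 72.1) (-76, 70.4) (-72, 62.1) (-68, 59.0) (-64, 58.6) (-60, 58.7) (-56, 59.3) (-52, 59.1) (-48, 58.1) (-44, 58.6) (-40, 58.7) (-36, 58.3) (-32, 57.8) (-28, 57.8) (-24, 57.5) (-20, 57.0) (-16, 57.1) (-12, 56.3) (-8, 56.3) (-4, 55.8) (0, 55.8) (4, 55.3) (8, 58.6) (12, 62.7) (16, 66.3) (20, 70.3) (24, 74.0) (28, 77.2) (32, 78.4) (36, 9.2)
```

View pics/m3.png

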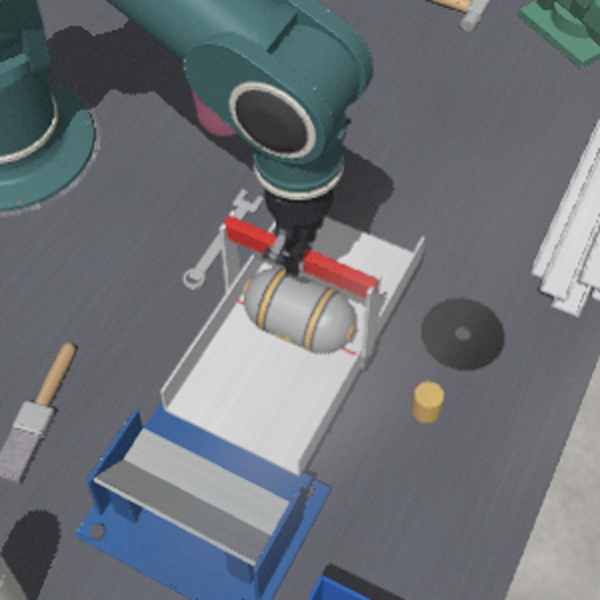

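apply_moves([
  [[0,0.01,0.01],[0,0,0],1],
  [[0,0.02,0.02],[0,0,0],1],
  [[0,0.03,0.025],[0,0,0],1],
  [[0,0.04,0.03],[0,0,0],1],
  [[0,0.045,0.03],[0,0,0],1],
  [[0,0.04,0.025],[0,0,0],1],
  [[0,0.035,0.02],[0,0,0],1],
  [[0,0.025,0.02],[0,0,0],1],
  [[0,0.02,0.02],[0,0,0],1],
  [[0,0.01,0],[0,0,0],1],
  [[0,0,0],[0,0,0],1],
])

```text
time_s: 19.05
tool_pos: [584.6, -144.8, 209.3]
ee_rot: [[1.0, -0.012, -0.0], [-0.012, -1.0, 0.0], [-0.0, -0.0, -1.0]]
force: [-0.7, 0.6, -8.5]
finger_gap: 0.171
grip_force: 98.1
```

```bash
cat >> h.py <<'E'
def prof():
    _,d=viewer.grab_frame("scene"); q=(cloud("scene",d)-[582,-386,0])@frame(-90.6)
    for x in range(-130,-44,4):
        k=(abs(q[...,0]-x)<2)&(abs(q[...,1])<60)&(q[...,2]<80); print((x,round(float(np.median(q[k][:,2])),1)) if k.sum() else x,end=" ")
    for nm,x,z in(("deck",-110,None),("sill",-50,59)):
        k=(abs(q[...,0]-x)<6)&(abs(q[...,1])<130)&(q[...,2]>50)&(q[...,2]<80); print(nm,"y range",np.percentile(q[k][:,1],[1,99]).round(0))
E
python3 -c "
from h import *
look(2); prof()"
```

```text
19.05 [803, array([-0.7, 41.5]), (np.float64(-0.0042), np.float64(-0.0), 3261)]
19.1 [797, array([-0.5, 41.6]), (np.float64(-0.0035), np.float64(-0.1), 3293)]
tool tilt rad 0.0001 pos [ 584.6 -144.7  209.3] F [-0.2  0.1 -9.2] M [-0.07  0.02  0.  ]
(-130, 63.9) (-126, 63.8) (-122, 63.8) (-118, 64.5) (-114, 64.4) (-110, 64.0) (-106, 64.4) (-102, 64.2) (-98, 64.1) (-94, 64.2) (-90, 64.1) (-86, 64.0) (-82, 64.0) (-78, 63.7) (-74, 64.3) (-70, 63.7) (-66, 63.8) (-62, 62.4) (-58, 58.8) (-54, 58.7) (-50, 58.7) (-46, 59.6) deck y range [-91.  98.]
sill y range [-105.   98.]
```

apply_moves([
  [[0,0,0],[0.1,0,0],1],
  [[0,0,-0.01],[0.1,0,0],1],
  [[0,0,0],[0,0,0],1],
  [[0,0,0],[0,0,0],1],
  [[0,0,0],[0,0,0],1],
  [[0,0,0],[0,0,0],1],
])

```text
time_s: 19.8
tool_pos: [584.6, -144.8, 209.7]
ee_rot: [[1.0, -0.012, 0.0], [-0.012, -1.0, 0.014], [-0.0, -0.014, -1.0]]
force: [0.9, 0.2, -7.5]
finger_gap: 0.175
grip_force: 98.2
```

```bash
python3 -c "
from h import *
look(3); prof()"
```

```text
19.8 [812, array([ 2.4, 41.7]), (np.float64(-0.0052), np.float64(-0.1), 3316)]
19.85 [814, array([ 3.1, 41.7]), (np.float64(-0.0055), np.float64(0.0), 3267)]
19.9 [817, array([ 3.9, 41.6]), (np.float64(-0.0052), np.float64(0.0), 3377)]
tool tilt rad 0.0139 pos [ 584.6 -144.8  209.7] F [-0.1  0.8 -8.2] M [-0.31 -0.02  0.02]
(-130, 62.9) (-126, 62.9) (-122, 62.6) (-118, 62.9) (-114, 62.7) (-110, 62.8) (-106, 62.5) (-102, 62.1) (-98, 62.5) (-94, 62.4) (-90, 62.7) (-86, 62.5) (-82, 62.3) (-78, 61.9) (-74, 61.9) (-70, 61.8) (-66, 61.7) (-62, 60.0) (-58, 59.2) (-54, 58.6) (-50, 59.1) (-46, 59.0) deck y range [-91.  97.]
sill y range [-105.   97.]
```

apply_moves([
  [[0,0,0],[0,0,0],1],
  [[0,0,0],[0,0,0],1],
  [[0,0,0],[0,0,0],1],
  [[0,0,0],[0,0,0],1],
  [[0,0,0],[0,0,0],1],
  [[0,0,0],[0,0,0],1],
  [[0,0,0],[0,0,0],1],
  [[0,0,0],[0,0,0],1],
  [[0,0,0],[0,0,0],1],
  [[0,0,0],[0,0,0],1],
  [[0,0,0],[0,0,0],1],
  [[0,0,0],[0,0,0],1],
  [[0,0,0],[0,0,0],1],
])

```text
time_s: 21.3
tool_pos: [584.6, -144.8, 209.6]
ee_rot: [[1.0, -0.012, 0.0], [-0.012, -1.0, 0.014], [-0.0, -0.014, -1.0]]
force: [0.6, -0.2, -7.9]
finger_gap: 0.169
grip_force: 98.2
```

```bash
python3 -c "
from h import *
look(3)"
```

```text
21.3 [848, array([33.6, 41.9]), (np.float64(-0.005), np.float64(0.2), 3290)]
21.35 [849, array([35.1, 41.7]), (np.float64(-0.0054), np.float64(0.1), 3268)]
21.4 [846, array([36.9, 42. ]), (np.float64(-0.0052), np.float64(0.1), 3250)]
tool tilt rad 0.014 pos [ 584.6 -144.8  209.7] F [-0.3 -0.4 -7.4] M [-0.41 -0.   -0.  ]
```

apply_moves([
  [[0,0,0],[0,0,0],1],
  [[0,0,0],[0,0,0],1],
  [[0,0,0],[0,0,0],1],
  [[0,0,0],[0,0,0],1],
  [[0,0,0],[0,0,0],1],
  [[0,0,0],[0,0,0],1],
  [[0,0,0],[0,0,0],1],
  [[0,0,0],[0,0,0],1],
  [[0,0,0],[0,0,0],1],
  [[0,0,0],[0,0,0],1],
  [[0,0,0],[0,0,0],1],
  [[0,0,0],[0,0,0],1],
  [[0,0,0],[0,0,0],1],
  [[0,0,0],[0,0,0],1],
  [[0,0,0],[0,0,0],1],
  [[0,0,0],[0,0,0],1],
])

```text
time_s: 23.05
tool_pos: [584.6, -144.8, 209.7]
ee_rot: [[1.0, -0.012, 0.0], [-0.012, -1.0, 0.014], [-0.0, -0.014, -1.0]]
force: [0.6, -1.1, -6.7]
finger_gap: 0.166
grip_force: 98.3
```

```bash
python3 -c "
from h import *
look(3)"
```

```text
23.05 [871, array([102.8,  42. ]), (np.float64(-0.0053), np.float64(0.0), 3201)]
23.1 [871, array([105.4,  41.9]), (np.float64(-0.0052), np.float64(0.1), 3239)]
23.15 [879, array([107.9,  41.9]), (np.float64(-0.0057), np.float64(0.1), 3218)]
tool tilt rad 0.014 pos [ 584.6 -144.8  209.7] F [ 0.2 -0.4 -6.6] M [-0.48 -0.03 -0.03]
```

apply_moves([
  [[0,0,0],[0,0,0],1],
  [[0,0,0],[0,0,0],1],
  [[0,0,0],[0,0,0],1],
  [[0,0,0],[0,0,0],1],
  [[0,0,0],[0,0,0],1],
  [[0,0,0],[0,0,0],1],
  [[0,0,0],[0,0,0],1],
  [[0,0,0],[0,0,0],1],
  [[0,0,0],[0,0,0],1],
  [[0,0,0],[0,0,0],1],
  [[0,0,0],[0,0,0],1],
  [[0,0,0],[0,0,0],1],
  [[0,0,0],[0,0,0],1],
  [[0,0,0],[0,0,0],1],
  [[0,0,0],[0,0,0],1],
  [[0,0,0],[0,0,0],1],
  [[0,0,0],[0,0,0],1],
  [[0,0,0],[0,0,0],1],
  [[0,0,0],[0,0,0],1],
  [[0,0,0],[0,0,0],1],
])

```text
time_s: 25.2
tool_pos: [584.7, -144.6, 209.7]
ee_rot: [[1.0, -0.012, 0.0], [-0.012, -1.0, 0.014], [0.0, -0.014, -1.0]]
force: [-0.2, 1.8, -2.8]
finger_gap: 0.175
grip_force: 99.0
```

```bash
cat >> h.py <<'E'
def standtank(nm="scene"):
    t=bot.sense()["time_s"]; p,d=viewer.grab_frame(nm); q=((cloud(nm,d)-[582,-386,0])@frame(-90.6)).reshape(-1,3)
    t_=q[(abs(q[:,1])<32)&(q[:,2]>85)&(q[:,2]<155)&(abs(q[:,0])<130)]
    f=lambda v:np.hypot(t_[:,0]-v[0],t_[:,2]-v[1])-42
    print(round(t,2),len(t_),least_squares(f,[-30,100],loss="soft_l1",f_scale=2).x.round(1) if len(t_)>50 else None); return p
E
python3 -c "
from h import *
standtank();standtank();p=standtank(); standtank('top')
cv2.imwrite('pics/m4.png',cv2.resize(p[150:450,170:470,::-1],None,fx=2,fy=2))
print(bot.sense()['force'],bot.sense()['tool_pos'])"
```

```text
25.2 1202 [-22.1  99.2]
25.25 1208 [-18.9  99.1]
25.3 1217 [-14.1  98.6]
25.35 904 [-10.2 100. ]
[ 0.41301764  1.28317812 -2.03424355] [ 584.69885791 -144.63111722  209.7623782 ]
```

View pics/m4.png

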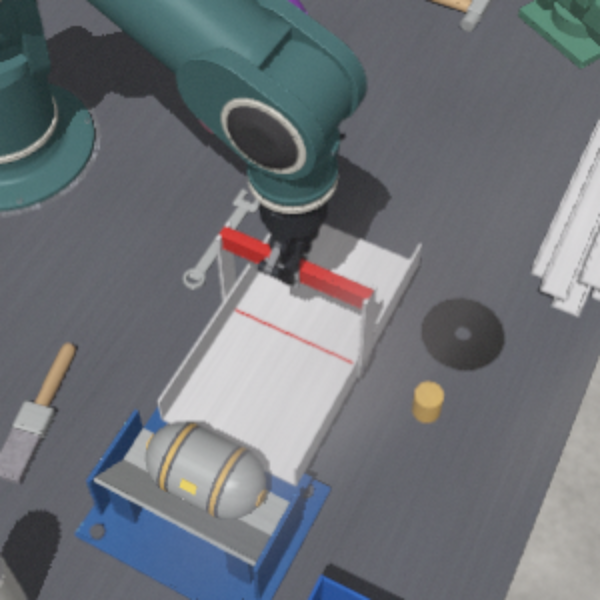

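The tank has rolled across and is just reaching the saddle, crop (207,470). Letting it settle before backing off.

apply_moves([
  [[0,0,0],[0,0,0],1],
  [[0,0,0],[0,0,0],1],
  [[0,0,0],[0,0,0],1],
  [[0,0,0],[0,0,0],1],
  [[0,0,0],[0,0,0],1],
  [[0,0,0],[0,0,0],1],
  [[0,0,0],[0,0,0],1],
  [[0,0,0],[0,0,0],1],
  [[0,0,0],[0,0,0],1],
  [[0,0,0],[0,0,0],1],
  [[0,0,0],[0,0,0],1],
  [[0,0,0],[0,0,0],1],
  [[0,0,0],[0,0,0],1],
  [[0,0,0],[0,0,0],1],
  [[0,0,0],[0,0,0],1],
])

```text
time_s: 26.9
tool_pos: [584.6, -144.7, 209.7]
ee_rot: [[1.0, -0.012, 0.0], [-0.012, -1.0, 0.014], [0.0, -0.014, -1.0]]
force: [0.6, 3.4, -0.5]
finger_gap: 0.173
grip_force: 99.4
```

```bash
python3 -c "
from h import *
standtank();standtank()
goal([517.1,258.7,217],-76.5)"
```

```text
26.9 1206 [-10.   98.3]
26.95 1219 [-9.9 98.4]
t 27.0 pos [ 584.6 -144.7  209.7] yaw -90.68 tilt 0.81 gap 0.169 F [ 0.1  3.4 -1. ] grip 99.4
dpos mm tool [ -72.3 -402.7   -1.7] units [ -1.806 -10.067  -0.042] turn deg [ -0.8   -0.1  -14.18] units [-0.201 -0.024 -3.544]
```

apply_moves([
  [[0,0,-0.05],[0,0,0],1],
  [[0,-0.03,-0.1],[0,0,0],1],
  [[0,-0.05,-0.1],[-0.1,0,0],1],
  [[0,-0.1,-0.05],[-0.1,0,0],1],
  [[-0.011,-0.2,0],[0,0,-0.15],1],
  [[-0.016,-0.3,0],[0,0,-0.15],1],
  [[-0.022,-0.4,0],[0,0,-0.15],1],
  [[-0.027,-0.5,0],[0,0,-0.15],1],
  [[-0.027,-0.5,0],[0,0,-0.15],1],
  [[-0.027,-0.5,0],[0,0,-0.15],1],
  [[-0.027,-0.5,0],[0,0,-0.15],1],
  [[-0.027,-0.5,0],[0,0,-0.15],1],
  [[-0.027,-0.5,0],[0,0,-0.15],1],
  [[-0.027,-0.5,0],[0,0,-0.15],1],
  [[-0.027,-0.5,0],[0,0,-0.15],1],
  [[-0.027,-0.5,0],[0,0,-0.15],1],
  [[-0.027,-0.5,0],[0,0,-0.15],1],
  [[-0.027,-0.5,0],[0,0,-0.15],1],
  [[-0.027,-0.5,0],[0,0,-0.15],1],
  [[-0.027,-0.5,0],[0,0,-0.15],1],
])

```text
time_s: 29.0
tool_pos: [547.0, 157.7, 221.7]
ee_rot: [[0.988, 0.156, -0.0], [0.156, -0.988, 0.0], [-0.0, -0.0, -1.0]]
force: [1.3, -0.1, -4.4]
finger_gap: 0.175
grip_force: 98.9
```

apply_moves([
  [[-0.027,-0.5,0],[0,0,-0.15],1],
  [[-0.025,-0.5,0],[0,0,-0.15],1],
  [[-0.025,-0.45,0],[0,0,-0.15],1],
  [[-0.02,-0.4,0],[0,0,-0.15],1],
  [[-0.015,-0.3,0],[0,0,-0.15],1],
  [[-0.01,-0.2,0],[0,0,-0.15],1],
  [[0,-0.1,0],[0,0,-0.15],1],
  [[0,0,0],[0,0,-0.09],1],
  [[0,0,0],[0,0,0],1],
])

```text
time_s: 29.9
tool_pos: [525.3, 250.9, 221.7]
ee_rot: [[0.973, 0.233, -0.0], [0.233, -0.973, -0.0], [-0.0, 0.0, -1.0]]
force: [0.8, -0.8, -3.7]
finger_gap: 0.172
grip_force: 98.9
```

```bash
python3 -c "
from h import *
standtank()
goal([517.1,258.7,147.4],-76.5)"
```

```text
29.9 1220 [-9.9 98.2]
t 29.95 pos [525.4 250.9 221.7] yaw -76.57 tilt -0.02 gap 0.174 F [-0.1  0.1 -4.2] grip 98.9
dpos mm tool [-6.2 -9.6 74.3] units [-0.156 -0.239  1.857] turn deg [ 0.02  0.01 -0.07] units [ 0.004  0.002 -0.019]
```

apply_moves([
  [[-0.08,-0.12,0.1],[0,0,0],1],
  [[-0.08,-0.12,0.2],[0,0,0],1],
  [[0,0,0.3],[0,0,0],1],
  [[0,0,0.3],[0,0,0],1],
  [[0,0,0.3],[0,0,0],1],
  [[0,0,0.25],[0,0,0],1],
  [[0,0,0.15],[0,0,0],1],
  [[0,0,0.1],[0,0,0],1],
  [[0,0,0.05],[0,0,0],1],
  [[0,0,0.03],[0,0,0],1],
  [[0,0,0.03],[0,0,0],1],
  [[0,0,0.02],[0,0,0],1],
  [[0,0,0.015],[0,0,0],1],
  [[0,0,0],[0,0,0],1],
  [[0,0,0],[0,0,0],1],
])

```text
time_s: 31.45
tool_pos: [516.6, 259.5, 148.0]
ee_rot: [[0.972, 0.233, 0.0], [0.233, -0.972, 0.0], [0.0, -0.0, -1.0]]
force: [0.6, 0.1, -4.0]
finger_gap: 0.169
grip_force: 98.9
```

```bash
python3 -c "
from h import *
goal([517.1,258.7,147.4],-76.5); look(1)"
```

```text
t 31.45 pos [516.6 259.5 148. ] yaw -76.52 tilt 0.0 gap 0.169 F [ 0.6  0.1 -4. ] grip 98.9
dpos mm tool [0.3 0.9 0.6] units [0.007 0.022 0.016] turn deg [-0.   -0.   -0.02] units [-0.001 -0.001 -0.004]
31.45 [0, None, (np.float64(-0.0013), np.float64(-0.6), 2555)]
tool tilt rad 0.0 pos [516.6 259.4 148. ] F [ 0.1  0.1 -5. ] M [ 0.01 -0.05  0.  ]
```

Still hanging by about 0.6 mm; lowering slowly until the bench takes the weight.

apply_moves([
  [[0,0,0.01],[0,0,0],1],
  [[0,0,0.01],[0,0,0],1],
  [[0,0,0.005],[0,0,0],1],
  [[0,0,0],[0,0,0],1],
  [[0,0,0],[0,0,0],1],
])

```text
time_s: 32.0
tool_pos: [516.7, 259.5, 147.4]
ee_rot: [[0.972, 0.233, 0.0], [0.233, -0.972, -0.0], [0.0, 0.0, -1.0]]
force: [-3.1, -2.6, 4.9]
finger_gap: 0.17
grip_force: 100.4
```

apply_moves([
  [[0,0,0],[0,0,0],0],
  [[0,0,0],[0,0,0],0],
  [[0,0,0],[0,0,0],0],
  [[0,0,0],[0,0,0],0],
  [[0,0,0],[0,0,0],0],
  [[0,0,0],[0,0,0],0],
  [[0,0,0],[0,0,0],0],
  [[0,0,0],[0,0,0],0],
  [[0,0,-0.1],[0,0,0],0],
  [[0,0,-0.2],[0,0,0],0],
  [[0,0,-0.4],[0,0,0],0],
  [[0,0,-0.5],[0,0,0],0],
  [[0,0,-0.5],[0,0,0],0],
  [[0,0,-0.5],[0,0,0],0],
  [[0,0,-0.4],[0,0,0],0],
  [[0,0,-0.2],[0,0,0],0],
  [[0,0,0],[0,0,0],0],
  [[0,0,0],[0,0,0],0],
])

```text
time_s: 33.8
tool_pos: [516.5, 259.3, 258.7]
ee_rot: [[0.972, 0.233, -0.0], [0.233, -0.972, -0.0], [-0.0, 0.0, -1.0]]
force: [0.2, -0.2, -0.5]
finger_gap: 0.996
grip_force: 0.0
```

```bash
python3 -c "
from h import *
p=standtank()
goal([517,258.5,147],-76.5)
_,d=viewer.grab_frame('scene'); print(tankfit(cloud('scene',d),frame(-76.5),np.array([516.7,259.5,0])))
cv2.imwrite('pics/m5.png',p[:,:,::-1])"
```

```text
33.8 1227 [-9.9 98.3]
t 33.85 pos [516.3 259.3 258.4] yaw -76.51 tilt -0.01 gap 1.002 F [-0.2 -0.7  0. ] grip 0.0
dpos mm tool [  0.6   0.9 111.4] units [0.014 0.022 2.784] turn deg [ 0.01  0.05 -0.01] units [ 0.002  0.013 -0.003]
[0, None, (np.float64(-0.0033), np.float64(0.5), 2609)]
```

View pics/m5.png

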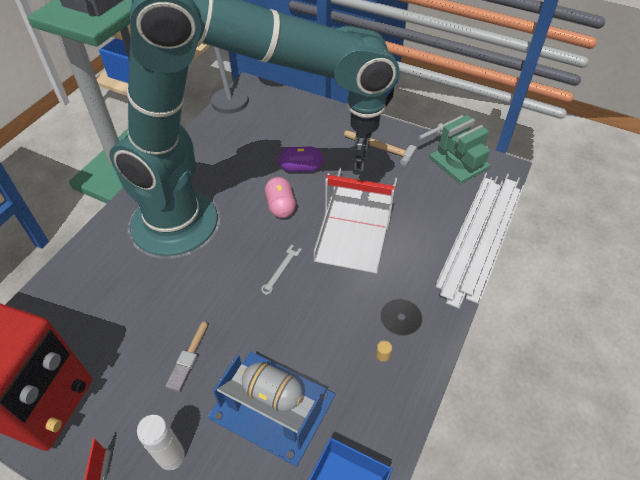

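The picture shows the tank seated in the stand (272,385) and the empty tray flat at its old place (357,222). The gripper is clear above it and the bystanders have not moved. Handing in.

```bash
python3 -c "
from cell import bot
print(bot.sign_off())"
```

```text
the job is handed in; nothing more can be done
None
```

The job is handed in at about 34 s of the allowed 72 s: the tank was held over the red line for more than 3 s and now sits in the saddle, the empty tray is flat in its original place with the gripper clear, and no other object looks moved in the final picture.

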